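# Shake lens blocks out over a three-bay tray

### The job

One of the two black hand shakers holds five small lens blocks. Pick it up by its bridge handle and shake the blocks out evenly over the three-bay tray, so that no bay stays empty and none lands outside the tray, without touching the blocks with the gripper; then stand the shaker upright on the bench beside the tray and let go. Leave the empty shaker alone.

Things in the scene. Friction and masses are not known exactly. Their poses are not given: they have to be found in the camera images.
- shaker: The black hand shaker with the blocks, left or right of the tray: open-topped trough 80 mm long (x), 58 wide (y), walls 46 high and 3 to 4 thick, about 0.16 kg. Origin: centre of the underside, z up. Open end (mouth) at its own -x, at the start roughly away from the robot. Blocks lie inside in a front and a middle row of two and one at the rear wall; level within 10 degrees nothing leaves it.
- shaker_handle (a point): Middle of the shaker's bridge handle, 78 mm above the underside over the origin: a bar along the shaker's y, 14 mm thick in x, 59 long, 66 to 90 mm above the underside, on posts at both sides. Pinch it from above, fingers closing along the shaker's x, so that it cannot turn in the grip when tilted.
- shaker_mouth (a point): Middle of the mouth's lip, x -40 mm, 22 mm above the underside. The floor falls from here to the rear by 4, 12, 20 degrees under the front, middle and rear blocks, so tipping the mouth down lets them slide out in turn: at about 21, 29 and 37 degrees (block friction about 0.3, varies a tenth); 45 and a little shaking empties it. Blocks leave at up to about 0.6 m/s along the slope.
- empty_shaker: An identical shaker without any blocks, on the other side of the tray; not to be moved. Origin and axes as for the shaker.
- tray: Grey plastic tray fixed to the bench between the shakers, 146 mm (x) by 256 mm (y) outside, 26 high, walls and floor 4 thick; origin at the centre of its underside, z up. Two low ribs along x at y = -41 and +41 mm, 14 mm high above the underside, part it into three equal bays side by side along y, each about 80 mm (y) by 138 mm (x).
- block1: One of the five white smooth plastic lens blocks: a disc 19 mm across and 11 mm thick with a boss 10 mm across and 5 mm high on top, 12 g; origin at the centre of the disc's underside. It starts in the shaker at the front.
- block2: One of the five white smooth plastic lens blocks: a disc 19 mm across and 11 mm thick with a boss 10 mm across and 5 mm high on top, 12 g; origin at the centre of the disc's underside. It starts in the shaker at the front.
- block3: One of the five white smooth plastic lens blocks: a disc 19 mm across and 11 mm thick with a boss 10 mm across and 5 mm high on top, 12 g; origin at the centre of the disc's underside. It starts in the shaker at the middle.
- block4: One of the five white smooth plastic lens blocks: a disc 19 mm across and 11 mm thick with a boss 10 mm across and 5 mm high on top, 12 g; origin at the centre of the disc's underside. It starts in the shaker at the middle.
- block5: One of the five white smooth plastic lens blocks: a disc 19 mm across and 11 mm thick with a boss 10 mm across and 5 mm high on top, 12 g; origin at the centre of the disc's underside. It starts in the shaker at the rear.

How it is judged:
By the outcome, as a careful person would: the job done as asked, in the order asked, and still so for the second after the job is handed in, with the robot touching nothing.
It also fails if it takes over 69 s, if anything falls off the work surface, if the arm or the gripper's body presses on something with over 40 N, if the wrist force passes 120 N, or if a joint passes its speed limit or range.

### The arm

A 6-joint arm with a two-finger parallel gripper is mounted at the origin on the work surface. World frame = base frame: x ahead of the robot, y to its left, z up, the work surface at z = 0. Lengths are in m, angles in rad, forces in N, time in s.
With the tool pointing down it reaches from about 0.35 to 0.975 m from the base axis. Payload 4.9 kg.
Tool frame: the origin (TCP) lies at the very end of the fingers, on their centre line; the grasp point (between the pads) lies behind it (manip.pinch_z is the y of the grasp point in the tool frame, in m); y points along the fingers, x is the direction in which the jaws open and shut, and the axes are right-handed (so a half turn about y gives the same grasp; the last joint's range is limited). The gripper opens to 85 mm and grips with 20 to 120 N. Pads are 22 mm wide; open, the fingers measure 114 mm over their backs; the gripper's body (76 mm by 85 mm) begins 54 mm behind the grasp point. The pads swing forward as they close: fully open they stand 13 mm farther back than shut.
Start: joints at [1.072, 0.053, 1.613, -0, 1.476, -0.119], TCP at [0.232, 0.58, 0.231] pointing down, gripper open.
Joint ranges: [-3.01, 3.01], [-1.01, 2.22], [0.06, 2.58], [-1.02, 4.17], [0.09, 2.62], [-3.14, 3.14]. Speed limits (rad/s): [2.57, 2.57, 3.14, 3.14, 3.14, 3.14].

### API

Orientations are given as a unit quaternion [w, x, y, z].
In Python, from plant import manip gives the robot as it stands.
- The arm moves only by the tool drive_tool, never from a script. Its argument "motion" is a list of rows, each a list of 3 entries, a list of its own where there are three numbers: the shift along the tool's x, y, z in units of 25 mm (1.0 is 25 mm), then the turn, a rotation vector about the tool's x, y, z in units of 5 degrees (1.0 is 5 degrees), then the closure, from -1 (fully open) to 1 (shut). A call has 1 to 12 rows; each row shifts and turns the commanded pose from where the row before left it, along the tool's axes as they then stand; what a row does not reach is not made up. A row lasts 1/10 s, in which the tool goes at most 50 mm and 8.59 degrees, less where a joint would pass 70% of its speed; a pose out of reach is approached as far as the arm can. A call is refused whole if a number of a shift passes 1 or a number of a turn 1, either way. A call with a gripper value outside its range is refused whole. The fingers move at their own pace and stop on an object; the grip force is fixed at half the most. Time passes only in rows, so rows that do not move let the fingers close. It gives the time, the measured TCP pose, the force and the opening at its end, in the units of the state.
- manip.state(): the state, without advancing time (a new reading comes with each control period).
- manip.grab_frame(name): name is "scene" or "top" or "wrist"; returns a dict with "img" (420x560x3 uint8, blue, green, red), "range_z" (420x560 float32, m along the optical axis (not along the pixel's ray), 0 where there is no reading), "camera_matrix" (3x3 intrinsics, pixels), "world_from_camera" (4x4, takes a point from camera to world coordinates); the wrist camera has in their place "T_tool_cam" (4x4, takes a point from camera to tool coordinates, whose origin is the TCP and whose axes are the tool frame's). Camera axes: x right, y down, z forward; pixel columns grow to the right and rows downward; lengths in m; the calibration is good to about 2 mm. A picture is of the moment at which its call begins: read the wrist's pose just before it.
- manip.job_done(): hands the job in, once; it reports no verdict.
The state is a dict: "time": time; "joint_pos": joint angles; "joint_vel": joint speeds; "joint_efforts": joint torques, N m; "tool_pos": TCP position; "tool_rot": TCP orientation; "contact_force": force on the tool from outside, world axes, zero at the start; "ft_torque": the same for the moment, N m; "gripper_width": opening from 0.0 (shut) to 1.0 (fully open).
Only numpy, scipy, OpenCV 4.12 (cv2) and the standard library are available. Lean on these libraries where they do the work, as an engineer would, in place of code of your own. Each camera call takes 0.05 s, during which the arm holds its last target. There are 200 camera calls.

## Working session

There is one attempt and no reset: what is moved stays moved. The work goes in short steps, Python scripts to look and compute and a tool call to move; the robot and the scene stay as the last step left them, time stands still between calls to the robot, and variables do not carry over. Pictures are saved under pics/ and viewed, about 8 in all and at most 12, crops included, and the job is handed in when it is done.

Besides the shell and the picture viewer there is one more tool, called after "Request:" as name([rows], argument=value, ...), one row to a line, values as JSON. drive_tool: Moves the arm, as the interface text tells. Its arguments: {"type":"object","properties":{"motion":{"type":"array","items":{"type":"array"}}},"required":["motion"]}

```bash
ls; mkdir -p pics
python3 - <<'E'
from plant import manip
import cv2,numpy as np
s=manip.state();print(s['time'],s['tool_pos'],s['tool_rot'],s['gripper_width'],manip.pinch_z)
ims=[]
for n in("top","scene"):
    f=manip.grab_frame(n);np.savez('%s0.npz'%n,**f);ims.append(f['img'])
    print(n,f['camera_matrix'].tolist(),np.round(f['world_from_camera'],3).tolist())
cv2.imwrite('pics/top0.png',ims[0]);cv2.imwrite('pics/scene0.png',ims[1])
E
```

```text
pics
0.0 [0.23139927 0.57989055 0.23004742] [-0.58505213  0.58573608  0.39596277 -0.39729175] 1.0000763570499935 -0.0187
top [[538.2054909577706, 0.0, 282.2775566876968], [0.0, 538.2054909577706, 206.04105253494848], [0.0, 0.0, 1.0]] [[-0.012, -0.987, 0.158, 0.311], [-1.0, 0.012, -0.003, 0.028], [0.001, -0.158, -0.987, 1.339], [0.0, 0.0, 0.0, 1.0]]
scene [[432.2135653245438, 0.0, 288.1962923564423], [0.0, 432.2135653245438, 212.5959726715449], [0.0, 0.0, 1.0]] [[-0.717, 0.443, -0.539, 1.045], [0.698, 0.447, -0.56, 0.539], [-0.008, -0.777, -0.629, 0.671], [0.0, 0.0, 0.0, 1.0]]
```

View pics/top0.png

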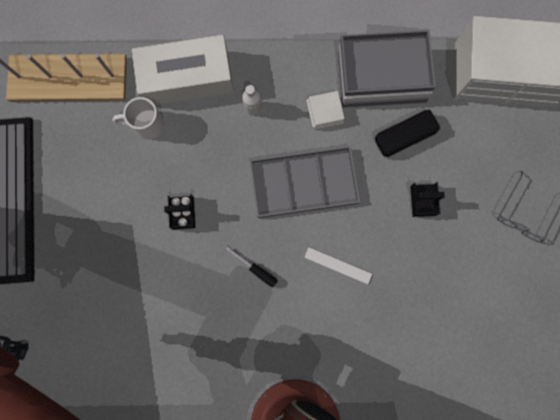

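View pics/scene0.png

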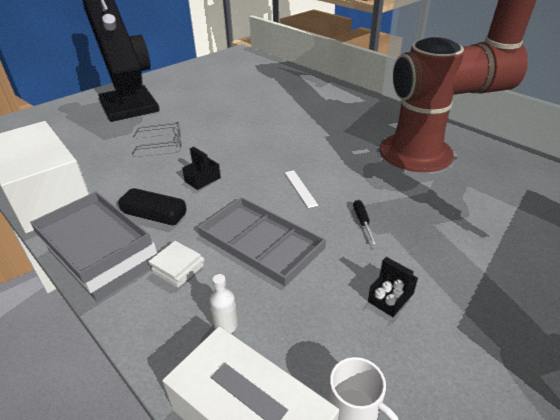

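The top view shows the full shaker at about (181,210), the tray at (305,182) and the empty shaker at (426,199). Next I'll take poses from the depth data.

```bash
cat > h.py <<'E'
import numpy as np,cv2
def cloud(f):
    K=f['camera_matrix'];T=f['world_from_camera'];z=f['range_z']
    v,u=np.indices(z.shape)
    P=np.stack([(u-K[0,2])/K[0,0]*z,(v-K[1,2])/K[1,1]*z,z],-1)
    return P@T[:3,:3].T+T[:3,3]
def rect(p):
    (c,s,a)=cv2.minAreaRect((p*1000).astype(np.float32)); return np.round(c,1),np.round(s,1),round(a,1)
E
python3 - <<'E'
from h import *
for n in("top","scene"):
    f=np.load(n+'0.npz');P=cloud(f);ok=f['range_z']>0
    def sel(x0,x1,y0,y1,z0,z1): 
        m=ok&(P[...,0]>x0)&(P[...,0]<x1)&(P[...,1]>y0)&(P[...,1]<y1)&(P[...,2]>z0)&(P[...,2]<z1)
        return P[m]
    b=sel(.3,.7,-.15,.15,-.01,.01);print(n,'bench z',np.median(b[:,2]))
    for nm,yr in(('L',(.17,.34)),('R',(-.34,-.17))):
        for z0,z1 in((.015,.062),(.07,.1),(.084,.1)):
            p=sel(.38,.62,*yr,z0,z1)
            if len(p)>4:print(nm,z0,len(p),rect(p[:,:2]),p[:,2].max().round(3),p.mean(0).round(3))
    p=sel(.4,.7,-.17,.17,.018,.034);print('tray',len(p),rect(p[:,:2]),np.median(p[:,2]))
    # surroundings: tall objects
    for y in np.arange(-.3,.36,.1):
        p=sel(.35,.95,y-.05,y+.05,.03,.4);print('y',round(y,1),len(p),p[:,0].min().round(2) if len(p) else '', p[:,2].max().round(2) if len(p) else '')
E
```

```text
top bench z 8.79469548122902e-05
L 0.015 542 (array([509.1, 273.7]), array([81.3, 60.1]), 4.0) 0.061 [0.509 0.272 0.031]
L 0.07 191 (array([509.1, 274.1]), array([15. , 59.9]), 3.7) 0.095 [0.508 0.273 0.087]
L 0.084 155 (array([509.3, 274.2]), array([14.6, 59.9]), 3.7) 0.095 [0.509 0.275 0.089]
R 0.015 324 (array([ 533.2, -319.3]), array([81. , 41.2]), 1.4) 0.057 [ 0.535 -0.314  0.029]
R 0.07 137 (array([ 533.1, -318.9]), array([15.2, 41.5]), 0.9) 0.095 [ 0.532 -0.319  0.086]
R 0.084 106 (array([ 532.9, -319.2]), array([15. , 40.9]), 1.9) 0.095 [ 0.533 -0.32   0.089]
tray 629 (array([537.8,   4.8]), array([230.6, 339.9]), 8.0) 0.02403679773022227
y -0.3 4171 0.49 0.1
y -0.2 3002 0.55 0.09
y -0.1 1479 0.52 0.09
y 0.0 16 0.51 0.04
y 0.1 401 0.36 0.14
y 0.2 2248 0.47 0.1
y 0.3 2842 0.47 0.1
scene bench z -0.00014737980246015692
L 0.015 1047 (array([511.8, 275.2]), array([82.8, 59.3]), 3.9) 0.062 [0.523 0.278 0.03 ]
L 0.07 417 (array([511.8, 274.6]), array([18.3, 60.5]), 3.5) 0.092 [0.515 0.277 0.083]
L 0.084 236 (array([511.4, 274.6]), array([17.4, 60.3]), 3.5) 0.092 [0.513 0.276 0.088]
R 0.015 387 (array([ 535.4, -317.2]), array([45.6, 83. ]), 90.0) 0.062 [ 0.536 -0.306  0.032]
R 0.07 122 (array([ 536.6, -317.1]), array([16.8, 46.4]), 3.0) 0.093 [ 0.538 -0.314  0.083]
R 0.084 66 (array([ 536.6, -317.1]), array([16.8, 46.4]), 3.0) 0.093 [ 0.537 -0.316  0.088]
tray 969 (array([586.9, -29. ]), array([149.1, 259.3]), 7.7) 0.023630927738450214
y -0.3 3908 0.49 0.09
y -0.2 2744 0.65 0.09
y -0.1 2837 0.73 0.09
y 0.0 45 0.77 0.04
y 0.1 989 0.77 0.13
y 0.2 5083 0.49 0.09
y 0.3 5756 0.47 0.09
```

```bash
cat >> h.py <<'E'
from scipy.spatial.transform import Rotation as R
def rot(q): return R.from_quat([q[1],q[2],q[3],q[0]])
def target(yaw,tilt):
    """tool x along mouth direction (world yaw, deg), y down; tilt>0 = mouth down"""
    c,s=np.cos(np.radians(yaw)),np.sin(np.radians(yaw))
    x=np.array([c,s,0]);y=np.array([0,0,-1.]);z=np.cross(x,y)
    Rb=R.from_matrix(np.stack([x,y,z],1))
    return Rb*R.from_rotvec([0,0,np.radians(tilt)])
def go(s,pos,Rt,pz=None):
    """steps: shift in current tool axes (25mm units) and turn in current tool axes (5deg units)"""
    Rc=rot(s['tool_rot']);d=Rc.inv().apply(np.array(pos)-s['tool_pos'])/.025
    t=np.degrees((Rc.inv()*Rt).as_rotvec())/5
    print('shift u',d.round(2),'turn u',t.round(2))
def say(s):
    Rc=rot(s['tool_rot']).as_matrix()
    print('t',round(s['time'],2),'pos',np.round(s['tool_pos'],4),'w',round(s['gripper_width'],3),'F',np.round(s['contact_force'],1),'j',np.round(s['joint_pos'],3))
    print('x',Rc[:,0].round(3),'y',Rc[:,1].round(3),'z',Rc[:,2].round(3), 'yaw',np.degrees(np.arctan2(Rc[1,0],Rc[0,0])).round(2),'tilt',np.degrees(np.arcsin(-Rc[2,0])).round(2))
E
python3 - <<'E'
from h import *
from plant import manip
s=manip.state();say(s)
print(target(0,30).as_matrix().round(2)[:,0])
go(s,[.51,.274,.2],target(3.7,0)); go(s,[.51,.274,.2],target(183.7,0))
f=np.load('top0.npz');P=cloud(f);m=(P[...,0]>.47)&(P[...,0]<.70)&(P[...,1]>-.19)&(P[...,1]<.13)&(P[...,2]>.018)&(P[...,2]<.034)
n,l,st,c=cv2.connectedComponentsWithStats(m.astype('uint8'));k=1+st[1:,4].argmax();print(rect(P[l==k][:,:2]))
E
```

```text
t 0.1 pos [0.2314 0.58   0.2302] w 0.995 F [-0.6 -0.6 -0. ] j [ 1.072  0.053  1.614 -0.     1.476 -0.119]
x [ 0.371  0.929 -0.002] y [-0.001 -0.002 -1.   ] z [-0.929  0.371  0.   ] yaw 68.24 tilt 0.11
[ 0.87  0.   -0.5 ]
shift u [ -7.23   1.22 -14.89] turn u [ 1.000e-02  1.291e+01 -2.000e-02]
shift u [ -7.23   1.22 -14.89] turn u [-2.000e-02 -2.309e+01 -1.000e-02]
(array([583.8, -30.6]), array([147.7, 256.4]), 7.3)
```

Request:
drive_tool([
  [[-0.6,0,-1],[0,0,0],-1],
  [[-0.6,0,-1],[0,0,0],-1],
  [[-0.6,0,-1],[0,0,0],-1],
  [[-0.6,0,-1],[0,0,0],-1],
  [[-0.6,0,-1],[0,0,0],-1],
  [[-0.6,0,-1],[0,0,0],-1],
  [[-0.6,0,-1],[0,0,0],-1],
  [[-0.6,0,-1],[0,0,0],-1],
  [[-0.6,0,-1],[0,0,0],-1],
  [[-0.6,0,-1],[0,0,0],-1],
  [[-0.6,0,-1],[0,0,0],-1],
  [[-0.6,0,-1],[0,0,0],-1],
])

```text
time: 1.3
tool_pos: [0.4439, 0.3009, 0.2307]
tool_rot: [0.585, -0.585, -0.396, 0.397]
contact_force: [0.1, -0.8, -0.8]
gripper_width: 1.002
```

Request:
drive_tool([
  [[0,0,-1],[0,0,0],-1],
  [[0,0,-1],[0,0,0],-1],
  [[0,0,-0.9],[0,0,0],-1],
  [[0,0,0],[0,1,0],-1],
  [[0,0,0],[0,1,0],-1],
  [[0,0,0],[0,1,0],-1],
  [[0,0,0],[0,1,0],-1],
  [[0,0,0],[0,1,0],-1],
  [[0,0,0],[0,1,0],-1],
  [[0,0,0],[0,1,0],-1],
  [[0,0,0],[0,1,0],-1],
  [[0,0,0],[0,1,0],-1],
])

```text
time: 2.5
tool_pos: [0.5106, 0.275, 0.2306]
tool_rot: [-0.693, 0.693, 0.141, -0.142]
contact_force: [-1.0, -0.4, 0.9]
gripper_width: 1.002
```

Request:
drive_tool([
  [[0,0,0],[0,1,0],-1],
  [[0,0,0],[0,1,0],-1],
  [[0,0,0],[0,1,0],-1],
  [[0,0,0],[0,0.9,0],-1],
  [[0,0,0],[0,0,1],-1],
  [[0,0,0],[0,0,1],-1],
  [[0,0,0],[0,0,1],-1],
  [[0,0,0],[0,0,1],-1],
  [[0,0,0],[0,0,1],-1],
  [[0,0,0],[0,0,1],-1],
  [[0,0,0],[0,0,1],-1],
  [[0,0,0],[0,0,1],-1],
])

```text
time: 3.7
tool_pos: [0.511, 0.2751, 0.2309]
tool_rot: [-0.656, 0.672, -0.221, -0.265]
contact_force: [0.4, 0.3, -0.6]
gripper_width: 1.0
```

Run:
```python
from h import *
from plant import manip
s=manip.state();say(s)
```

```text
t 3.7 pos [0.511  0.2751 0.2309] w 1.0 F [ 0.4  0.3 -0.6] j [0.294 0.378 1.35  0.17  2.096 0.262]
x [ 0.762  0.05  -0.646] y [-0.644 -0.042 -0.764] z [-0.065  0.998 -0.   ] yaw 3.73 tilt 40.23
```

Request:
drive_tool([
  [[0,0,0],[0,0,-1],-1],
  [[0,0,0],[0,0,-1],-1],
  [[0,0,0],[0,0,-1],-1],
  [[0,0,0],[0,0,-1],-1],
  [[0,0,0],[0,0,-1],-1],
  [[0,0,0],[0,0,-1],-1],
  [[0,0,0],[0,0,-1],-1],
  [[0,0,0],[0,0,-1],-1],
  [[0,1,0],[0,0,0],-1],
  [[0,1,0],[0,0,0],-1],
  [[0,1,0],[0,0,0],-1],
  [[0,0,0],[0,0,0],-1],
])

```text
time: 4.9
tool_pos: [0.5078, 0.274, 0.1513]
tool_rot: [-0.706, 0.708, 0.02, -0.026]
contact_force: [0.2, -0.3, -0.2]
gripper_width: 1.003
```

Run:
```python
from h import *
from plant import manip
s=manip.state();say(s)
f=manip.grab_frame('wrist');cv2.imwrite('pics/w1.png',f['img'])
K=f['camera_matrix'];z=f['range_z'];v,u=np.indices(z.shape)
P=np.stack([(u-K[0,2])/K[0,0]*z,(v-K[1,2])/K[1,1]*z,z],-1)
T=f['T_tool_cam'];Q=P@T[:3,:3].T+T[:3,3];Q=rot(s['tool_rot']).apply(Q.reshape(-1,3))+s['tool_pos']
q=Q[(z.ravel()>0)&(Q[:,2]>.075)&(Q[:,2]<.1)&(abs(Q[:,0]-.51)<.05)&(abs(Q[:,1]-.274)<.05)]
print(len(q),rect(q[:,:2]),q[:,2].max())
```

```text
t 4.9 pos [0.5078 0.274  0.1513] w 1.003 F [ 0.2 -0.3 -0.2] j [0.366 0.008 1.795 0.    1.347 0.301]
x [ 0.998  0.065 -0.009] y [-0.009 -0.003 -1.   ] z [-0.065  0.998 -0.003] yaw 3.74 tilt 0.5
1508 (array([511.9, 273.7]), array([13.8, 59.4]), 4.0) 0.09079795813441549
```

View pics/w1.png

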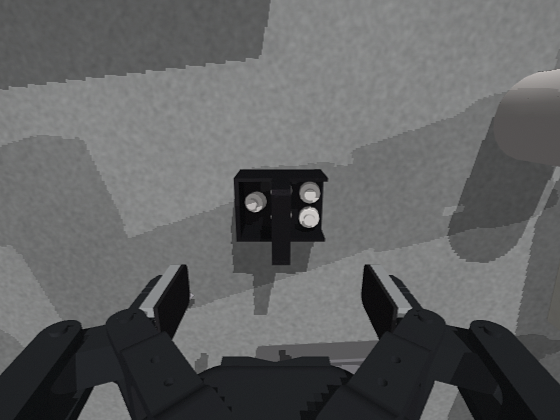

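The wrist view shows the shaker at about (280,205). The rear block is at (256,201) and the front pair at (309,191) and (309,217), so the mouth points along tool +x. I'll descend and grip.

Request:
drive_tool([
  [[0.15,0,0],[0,0,-0.1],-1],
  [[0,0.8,0],[0,0,0],-1],
  [[0,0.8,0],[0,0,0],-1],
  [[0,0.8,0],[0,0,0],-1],
  [[0,0.8,0],[0,0,0],-1],
  [[0,0.44,0],[0,0,0],-1],
  [[0,0,0],[0,0,0],-0.5],
  [[0,0,0],[0,0,0],0],
  [[0,0,0],[0,0,0],0.4],
  [[0,0,0],[0,0,0],1],
  [[0,0,0],[0,0,0],1],
  [[0,0,0],[0,0,0],1],
])

```text
time: 6.15
tool_pos: [0.5154, 0.2755, 0.0653]
tool_rot: [0.707, -0.707, -0.026, 0.02]
contact_force: [0.2, -0.2, -2.2]
gripper_width: 0.15
```

Request:
drive_tool([
  [[0,0,0],[0,0,0],1],
  [[0,0,0],[0,0,0],1],
  [[0,0,0],[0,0,0],1],
  [[0,0,0],[0,0,0],1],
])

```text
time: 6.55
tool_pos: [0.5153, 0.2754, 0.0651]
tool_rot: [0.707, -0.707, -0.026, 0.02]
contact_force: [-0.5, 0.8, -1.5]
gripper_width: 0.155
```

Run:
```python
from h import *
from plant import manip
say(manip.state())
```

```text
t 6.55 pos [0.5153 0.2754 0.0651] w 0.155 F [-0.5  0.8 -1.5] j [ 0.365  0.112  1.842 -0.003  1.179  0.301]
x [0.998 0.065 0.008] y [ 0.008  0.    -1.   ] z [-0.065  0.998 -0.   ] yaw 3.74 tilt -0.48
```

Request:
drive_tool([
  [[0,-0.2,0],[0,0,0],1],
  [[0,-0.5,0],[0,0,0],1],
  [[0,-0.8,0],[0,0,0],1],
  [[0,-0.8,0],[0,0,0],1],
  [[0,-0.5,0],[0,0,0],1],
  [[0,-0.2,0],[0,0,0],1],
  [[0,0,0],[0,-0.25,0],1],
  [[0,0,0],[0,-0.25,0],1],
  [[0,0,0],[0,-0.25,0],1],
  [[0,0,0],[0,0,0],1],
])

```text
time: 7.55
tool_pos: [0.5142, 0.2752, 0.1391]
tool_rot: [-0.705, 0.706, 0.049, -0.044]
contact_force: [-0.6, 0.5, -1.9]
gripper_width: 0.146
```

Run:
```python
from h import *
from plant import manip
s=manip.state();say(s);go(s,[.5417,-.1185,.135],target(7.5,0))
cv2.imwrite('pics/s2.png',manip.grab_frame('scene')['img'][150:,150:])
```

```text
t 7.55 pos [0.5142 0.2752 0.1391] w 0.146 F [-0.6  0.5 -1.9] j [ 0.365  0.024  1.8   -0.003  1.311  0.234]
x [0.991 0.131 0.007] y [ 0.007 -0.    -1.   ] z [-0.131  0.991 -0.001] yaw 7.53 tilt -0.39
shift u [ -0.97   0.17 -15.76] turn u [0.01 0.01 0.08]
```

View pics/s2.png

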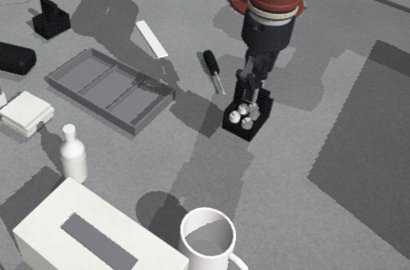

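The crop shows the shaker lifted level at about (247,118), with the blocks still inside. I'll carry it to the right bay.

Request:
drive_tool([
  [[0,0,-0.2],[0,0,0],1],
  [[0,0,-0.4],[0,0,0],1],
  [[-0.1,0,-0.6],[0,0,0],1],
  [[-0.1,0,-0.8],[0,0,0],1],
  [[-0.1,0,-1],[0,0,0],1],
  [[-0.1,0,-1],[0,0,0],1],
  [[-0.1,0,-1],[0,0,0],1],
  [[-0.1,0,-1],[0,0,0],1],
  [[-0.1,0,-1],[0,0,0],1],
  [[-0.1,0,-1],[0,0,0],1],
  [[-0.1,0,-1],[0,0,0],1],
  [[-0.1,0,-1],[0,0,0],1],
])

```text
time: 8.8
tool_pos: [0.5221, 0.0222, 0.1403]
tool_rot: [-0.705, 0.706, 0.049, -0.043]
contact_force: [-0.4, -0.6, -2.0]
gripper_width: 0.151
```

Request:
drive_tool([
  [[0,0,-1],[0,0,0],1],
  [[0,0,-1],[0,0,0],1],
  [[0,0,-1],[0,0,0],1],
  [[0,0,-1],[0,0,0],1],
  [[0,0,-0.8],[0,0,0],1],
  [[0,0,-0.6],[0,0,0],1],
  [[0,0,-0.3],[0,0,0],1],
  [[0,0,-0.1],[0,0,0],1],
  [[0,0.2,0],[0,0,0],1],
  [[0,0.4,0],[0,0,0],1],
  [[0,0.3,0],[0,0,0],1],
  [[0,0.1,0],[0,0,0],1],
])

```text
time: 10.0
tool_pos: [0.5406, -0.1184, 0.1132]
tool_rot: [0.706, -0.705, -0.049, 0.044]
contact_force: [0.1, 0.5, -2.6]
gripper_width: 0.151
```

Run:
```python
from h import *
from plant import manip
s=manip.state();say(s);go(s,[.5417,-.1185,.112],target(7.5,24))
cv2.imwrite('pics/s3.png',manip.grab_frame('scene')['img'][130:350,100:450])
```

```text
t 10.0 pos [ 0.5406 -0.1184  0.1132] w 0.151 F [ 0.1  0.5 -2.6] j [-0.352 -0.017  1.888  0.004  1.266 -0.485]
x [0.991 0.131 0.006] y [ 0.006  0.002 -1.   ] z [-0.131  0.991  0.001] yaw 7.54 tilt -0.33
shift u [ 0.04  0.05 -0.01] turn u [-0.01  0.01  4.87]
```

View pics/s3.png

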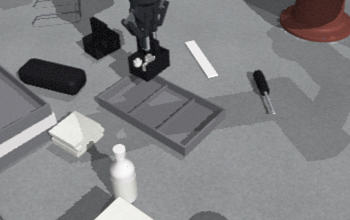

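Request:
drive_tool([
  [[0,0,0],[0,0,0.4],1],
  [[0,0,0],[0,0,0.8],1],
  [[0,0,0],[0,0,0.8],1],
  [[0,0,0],[0,0,0.8],1],
  [[0,0,0],[0,0,0.5],1],
  [[0,0,0],[0,0,0.3],1],
  [[0,0,0],[0,0,0.25],1],
  [[0,0,0],[0,0,0.25],1],
  [[0,0,0],[0,0,0.2],1],
  [[0,0,0],[0,0,0.2],1],
  [[0,0,0],[0,0,0.2],1],
  [[0,0,0],[0,0,0.1],1],
])

```text
time: 11.25
tool_pos: [0.5418, -0.1194, 0.1152]
tool_rot: [-0.681, 0.7, -0.099, -0.189]
contact_force: [-0.4, 0.7, -1.3]
gripper_width: 0.151
```

Request:
drive_tool([
  [[0,0,0],[0,0,0],1],
  [[0,0,0],[0,0,0],1],
  [[0,0,0],[0,0,0],1],
  [[0,0,0],[0,0,0],1],
])

```text
time: 11.65
tool_pos: [0.5417, -0.1195, 0.1154]
tool_rot: [-0.681, 0.7, -0.099, -0.189]
contact_force: [-0.5, 0.3, -2.2]
gripper_width: 0.15
```

```bash
cat >> h.py <<'E'
C=np.array([.5855,-.030]);EX=np.array([.9914,.1305]);EY=np.array([-.1305,.9914])
def look(manip,n,name=None):
    f=manip.grab_frame(n)
    if name: cv2.imwrite('pics/'+name,f['img'])
    P=cloud(f);g=f['img'].min(-1)
    xy=P[...,:2]-C;a=xy@EX;b=xy@EY
    m=((g>130)&(abs(a)<.12)&(abs(b)<.17)&(P[...,2]<.2)).astype('uint8')
    k,l,st,c=cv2.connectedComponentsWithStats(m)
    for i in range(1,k):
        if st[i,4]>=8: print(n,'blob px',c[i].round(0),'area',st[i,4],"tray xy mm",np.round([1e3*np.median(a[l==i]),1e3*np.median(b[l==i])]),'z',round(float(np.median(P[...,2][l==i])),3))
    return f
E
python3 - <<'E'
from h import *
from plant import manip
s=manip.state();say(s)
look(manip,'top');f=look(manip,'scene')
cv2.imwrite('pics/s4.png',cv2.resize(f['img'][140:310,180:360],None,fx=3,fy=3))
E
```

```text
t 11.65 pos [ 0.5417 -0.1195  0.1154] w 0.15 F [-0.5  0.3 -2.2] j [-0.272  0.251  1.634 -0.158  1.636 -0.382]
x [ 0.909  0.119 -0.399] y [-0.395 -0.052 -0.917] z [-0.13   0.991 -0.001] yaw 7.47 tilt 23.49
top blob px [239. 184.] area 22 tray xy mm [ 19. 162.] z -0.001
top blob px [241. 191.] area 10 tray xy mm [  0. 161.] z -0.001
scene blob px [250. 166.] area 10 tray xy mm [-53. -71.] z 0.144
scene blob px [249. 180.] area 43 tray xy mm [-72. -85.] z 0.085
scene blob px [260. 177.] area 14 tray xy mm [-96. -82.] z 0.09
scene blob px [242. 196.] area 103 tray xy mm [-33. -88.] z 0.07
scene blob px [289. 217.] area 476 tray xy mm [-108.   -1.] z -0.001
scene blob px [194. 233.] area 531 tray xy mm [  91. -149.] z -0.001
scene blob px [263. 236.] area 9 tray xy mm [-13.  -5.] z 0.003
scene blob px [213. 250.] area 16 tray xy mm [ 90. -64.] z -0.001
scene blob px [202. 255.] area 9 tray xy mm [116. -73.] z -0.001
scene blob px [218. 256.] area 52 tray xy mm [ 94. -43.] z -0.001
scene blob px [214. 263.] area 8 tray xy mm [116. -33.] z -0.001
scene blob px [289. 289.] area 1158 tray xy mm [ 84. 145.] z -0.001
```

View pics/s4.png

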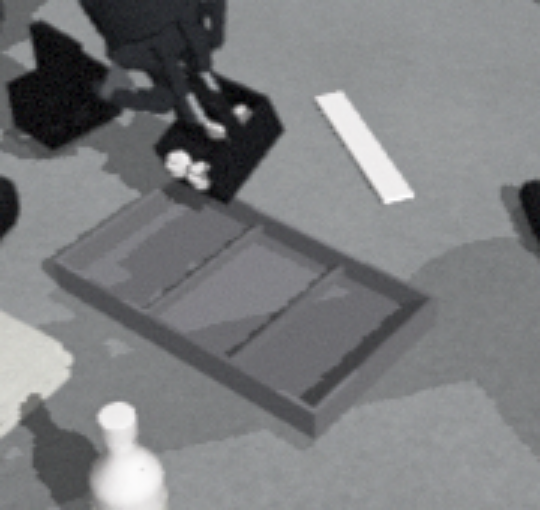

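The two front blocks are still at the mouth, at about (185,168) in the crop. I'll tip a little further.

Request:
drive_tool([
  [[0,0,0],[0,0,0.15],1],
  [[0,0,0],[0,0,0.15],1],
  [[0,0,0],[0,0,0],1],
  [[0,0,0],[0,0,0],1],
  [[0,0,0],[0,0,0],1],
])

```text
time: 12.25
tool_pos: [0.5418, -0.1194, 0.1153]
tool_rot: [-0.679, 0.699, -0.108, -0.198]
contact_force: [-0.1, -0.3, -1.4]
gripper_width: 0.148
```

```bash
sed -i "s/(abs(a)<.12)&(abs(b)<.17)&(P\[...,2\]<.2)/(abs(a)<.12)\&(abs(b)<.17)\&(P[...,2]<.2)\&(P[...,2]>.006)/" h.py
python3 - <<'E'
from h import *
from plant import manip
s=manip.state();say(s)
look(manip,'top');look(manip,'scene')
E
```

```text
t 12.25 pos [ 0.5418 -0.1194  0.1153] w 0.148 F [-0.1 -0.3 -1.4] j [-0.268  0.268  1.619 -0.166  1.659 -0.379]
x [ 0.899  0.118 -0.423] y [-0.419 -0.056 -0.906] z [-0.13   0.991 -0.001] yaw 7.48 tilt 25.0
scene blob px [249. 167.] area 12 tray xy mm [-52. -71.] z 0.144
scene blob px [248. 179.] area 39 tray xy mm [-49. -73.] z 0.111
scene blob px [260. 176.] area 15 tray xy mm [-96. -82.] z 0.09
scene blob px [234. 221.] area 114 tray xy mm [  2. -83.] z 0.017
scene blob px [282. 217.] area 13 tray xy mm [-71.   5.] z 0.025
```

Request:
drive_tool([
  [[0,0,0],[0,0,-0.4],1],
  [[0,0,0],[0,0,-0.8],1],
  [[0,0,0],[0,0,-0.8],1],
  [[0,0,0],[0,0,-0.8],1],
  [[0,0,0],[0,0,-0.8],1],
  [[0,0,0],[0,0,-0.4],1],
  [[0,0,0.2],[0,0,0],1],
  [[0,0,0.5],[0,0,0],1],
  [[0,0,0.9],[0,0,0],1],
  [[0,0,0.9],[0,0,0],1],
  [[0,0,0.5],[0,0,0],1],
  [[0,0,0.3],[0,0,0],1],
])

```text
time: 13.55
tool_pos: [0.5309, -0.0362, 0.1151]
tool_rot: [-0.703, 0.707, 0.016, -0.078]
contact_force: [0.8, -0.2, -1.8]
gripper_width: 0.153
```

Run:
```python
from h import *
from plant import manip
s=manip.state();say(s);go(s,[.5310,-.0372,.112],target(7.5,30))
look(manip,'top');f=look(manip,'scene')
cv2.imwrite('pics/s5.png',cv2.resize(f['img'][140:310,180:360],None,fx=3,fy=3))
```

```text
t 13.55 pos [ 0.5309 -0.0362  0.1151] w 0.153 F [ 0.8 -0.2 -1.8] j [-0.193 -0.008  1.878 -0.029  1.356 -0.318]
x [ 0.987  0.132 -0.088] y [-0.087 -0.012 -0.996] z [-0.132  0.991 -0.001] yaw 7.59 tilt 5.04
shift u [ 0.01  0.12 -0.04] turn u [0.01 0.02 4.99]
scene blob px [282. 177.] area 8 tray xy mm [-62.  14.] z 0.148
scene blob px [276. 186.] area 20 tray xy mm [-42.  14.] z 0.135
scene blob px [277. 199.] area 60 tray xy mm [-67.  -5.] z 0.076
scene blob px [234. 221.] area 116 tray xy mm [  2. -87.] z 0.016
```

View pics/s5.png

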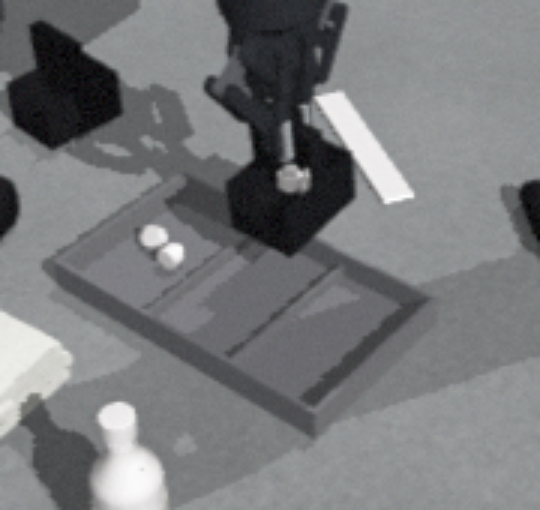

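Both front blocks are in the right bay, at about (153,238) and (170,255). The shaker is now over the centre bay, with the middle blocks visible at (292,178). Next I'll tip for the middle pair.

Request:
drive_tool([
  [[0,0,0],[0,0,0.4],1],
  [[0,0,0],[0,0,0.8],1],
  [[0,0,0],[0,0,0.8],1],
  [[0,0,0],[0,0,0.8],1],
  [[0,0,0],[0,0,0.8],1],
  [[0,0,0],[0,0,0.4],1],
  [[0,0,0],[0,0,0.3],1],
  [[0,0,0],[0,0,0.2],1],
  [[0,0,0],[0,0,0.2],1],
  [[0,0,0],[0,0,0.2],1],
  [[0,0,0],[0,0,0],1],
  [[0,0,0],[0,0,0],1],
])

```text
time: 14.85
tool_pos: [0.5309, -0.0377, 0.1153]
tool_rot: [-0.67, 0.694, -0.135, -0.224]
contact_force: [-0.5, -0.4, -2.4]
gripper_width: 0.152
```

Run:
```python
from h import *
from plant import manip
s=manip.state();say(s)
look(manip,'top');f=look(manip,'scene')
```

```text
t 14.85 pos [ 0.5309 -0.0377  0.1153] w 0.152 F [-0.5 -0.4 -2.4] j [-0.141  0.281  1.622 -0.135  1.736 -0.26 ]
x [ 0.863  0.113 -0.492] y [-0.488 -0.065 -0.87 ] z [-0.13   0.991 -0.001] yaw 7.47 tilt 29.49
top blob px [331. 177.] area 36 tray xy mm [  1. -70.] z 0.02
top blob px [342. 178.] area 45 tray xy mm [ -6. -95.] z 0.018
scene blob px [278. 181.] area 12 tray xy mm [-50.  11.] z 0.143
scene blob px [273. 190.] area 15 tray xy mm [-34.  11.] z 0.128
scene blob px [288. 188.] area 19 tray xy mm [-97.   1.] z 0.091
scene blob px [279. 195.] area 10 tray xy mm [-77.  -7.] z 0.08
scene blob px [234. 221.] area 116 tray xy mm [  3. -87.] z 0.017
scene blob px [296. 224.] area 10 tray xy mm [-71.  45.] z 0.025
```

Request:
drive_tool([
  [[0,0,0],[0,0,0.1],1],
  [[0,0,0],[0,0,0.1],1],
  [[0,0,0],[0,0,0.1],1],
  [[0,0,0],[0,0,0],1],
  [[0,0,0],[0,0,0],1],
  [[0,0,0],[0,0,0],1],
])

```text
time: 15.55
tool_pos: [0.5309, -0.0376, 0.1152]
tool_rot: [-0.667, 0.692, -0.144, -0.233]
contact_force: [-0.7, -0.5, -1.8]
gripper_width: 0.15
```

Run:
```python
from h import *
from plant import manip
s=manip.state();say(s)
look(manip,'top');f=look(manip,'scene')
```

```text
t 15.55 pos [ 0.5309 -0.0376  0.1152] w 0.15 F [-0.7 -0.5 -1.8] j [-0.138  0.298  1.607 -0.14   1.759 -0.258]
x [ 0.85   0.111 -0.515] y [-0.511 -0.068 -0.857] z [-0.13   0.991 -0.001] yaw 7.47 tilt 31.01
top blob px [331. 177.] area 37 tray xy mm [  1. -70.] z 0.019
top blob px [342. 178.] area 45 tray xy mm [ -7. -95.] z 0.018
scene blob px [277. 181.] area 13 tray xy mm [-50.  12.] z 0.142
scene blob px [288. 188.] area 23 tray xy mm [-97.   2.] z 0.093
scene blob px [275. 192.] area 28 tray xy mm [-38.  11.] z 0.12
scene blob px [234. 221.] area 115 tray xy mm [  3. -84.] z 0.017
```

Request:
drive_tool([
  [[0,0,0],[0,0,0.1],1],
  [[0,0,0],[0,0,0.1],1],
  [[0,0,0],[0,0,0],1],
  [[0,0,0],[0,0,0],1],
  [[0,0,0],[0,0,0.1],1],
  [[0,0,0],[0,0,0],1],
  [[0,0,0],[0,0,0],1],
  [[0,0,0],[0,0,0],1],
])

```text
time: 16.45
tool_pos: [0.531, -0.0376, 0.1153]
tool_rot: [-0.664, 0.691, -0.153, -0.242]
contact_force: [0.3, -0.4, -1.8]
gripper_width: 0.152
```

Run:
```python
from h import *
from plant import manip
s=manip.state();say(s)
look(manip,'top');f=look(manip,'scene')
```

```text
t 16.45 pos [ 0.531  -0.0376  0.1153] w 0.152 F [ 0.3 -0.4 -1.8] j [-0.136  0.315  1.593 -0.146  1.782 -0.257]
x [ 0.836  0.11  -0.537] y [-0.533 -0.07  -0.843] z [-0.13   0.991 -0.001] yaw 7.47 tilt 32.5
top blob px [331. 177.] area 37 tray xy mm [  1. -70.] z 0.02
top blob px [342. 178.] area 45 tray xy mm [ -7. -95.] z 0.019
scene blob px [277. 181.] area 13 tray xy mm [-50.  12.] z 0.144
scene blob px [273. 190.] area 17 tray xy mm [-32.  12.] z 0.127
scene blob px [288. 188.] area 22 tray xy mm [-96.   3.] z 0.092
scene blob px [279. 195.] area 10 tray xy mm [-74.  -8.] z 0.083
scene blob px [234. 221.] area 114 tray xy mm [  2. -88.] z 0.016
```

Run:
```python
from h import *
from plant import manip
f=look(manip,'scene'); g=manip.grab_frame('wrist')['img']
a=cv2.resize(f['img'][150:250,230:330],(480,480));b=cv2.resize(g,(320,240))
out=np.zeros((480,800,3),'uint8');out[:,:480]=a;out[:240,480:]=b
cv2.imwrite('pics/s6.png',out)
```

```text
scene blob px [277. 181.] area 12 tray xy mm [-49.  12.] z 0.143
scene blob px [273. 190.] area 17 tray xy mm [-33.  12.] z 0.128
scene blob px [288. 188.] area 23 tray xy mm [-96.   2.] z 0.094
scene blob px [278. 195.] area 10 tray xy mm [-73.  -7.] z 0.083
scene blob px [234. 221.] area 115 tray xy mm [  2. -87.] z 0.017
```

View pics/s6.png

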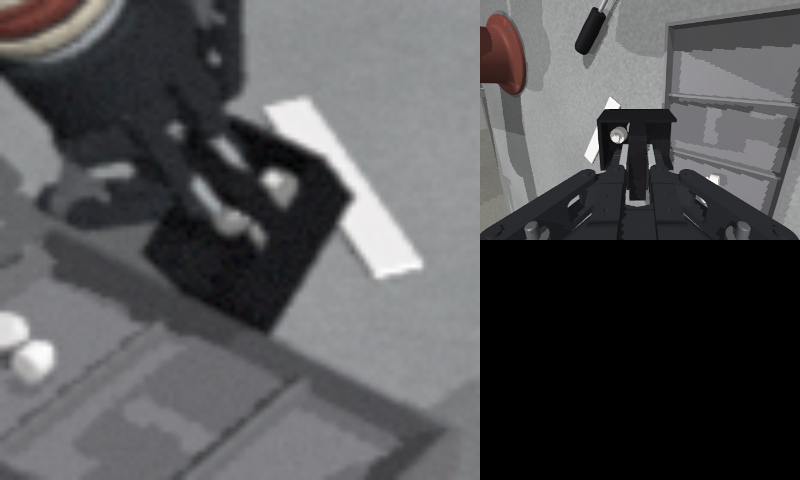

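The shaker is still held squarely, with the middle blocks under the handle at about (235,222) and the rear block at (278,185). I'll keep tipping in small steps.

Request:
drive_tool([
  [[0,0,0],[0,0,0.1],1],
  [[0,0,0],[0,0,0.1],1],
  [[0,0,0],[0,0,0],1],
  [[0,0,0],[0,0,0],1],
  [[0,0,0],[0,0,0],1],
  [[0,0,0],[0,0,0],1],
])

```text
time: 17.25
tool_pos: [0.531, -0.0376, 0.1153]
tool_rot: [-0.662, 0.689, -0.159, -0.247]
contact_force: [0.4, 0.5, -1.1]
gripper_width: 0.152
```

Run:
```python
from h import *
from plant import manip
s=manip.state();say(s)
look(manip,'top');f=look(manip,'scene')
```

```text
t 17.25 pos [ 0.531  -0.0376  0.1153] w 0.152 F [ 0.4  0.5 -1.1] j [-0.134  0.327  1.584 -0.149  1.797 -0.256]
x [ 0.827  0.108 -0.552] y [-0.547 -0.072 -0.834] z [-0.13   0.991 -0.001] yaw 7.47 tilt 33.5
top blob px [331. 177.] area 36 tray xy mm [  1. -70.] z 0.018
top blob px [342. 178.] area 45 tray xy mm [ -7. -95.] z 0.017
scene blob px [277. 181.] area 14 tray xy mm [-48.  12.] z 0.143
scene blob px [287. 188.] area 21 tray xy mm [-95.   2.] z 0.095
scene blob px [272. 190.] area 15 tray xy mm [-32.  12.] z 0.128
scene blob px [277. 196.] area 17 tray xy mm [-69.  -7.] z 0.082
scene blob px [283. 199.] area 10 tray xy mm [-69.  10.] z 0.082
scene blob px [234. 221.] area 115 tray xy mm [  2. -87.] z 0.017
```

Request:
drive_tool([
  [[0,0,0],[0,0,0.1],1],
  [[0,0,0],[0,0,0],1],
  [[0,0,0],[0,0,0],1],
  [[0,0,0],[0,0,0.1],1],
  [[0,0,0],[0,0,0],1],
  [[0,0,0],[0,0,0],1],
  [[0,0,0],[0,0,0],1],
])

```text
time: 18.05
tool_pos: [0.531, -0.0376, 0.1152]
tool_rot: [-0.66, 0.688, -0.165, -0.253]
contact_force: [-0.2, 0.3, -2.1]
gripper_width: 0.147
```

Run:
```python
from h import *
from plant import manip
s=manip.state();say(s)
look(manip,'top');f=look(manip,'scene')
```

```text
t 18.05 pos [ 0.531  -0.0376  0.1152] w 0.147 F [-0.2  0.3 -2.1] j [-0.133  0.338  1.574 -0.153  1.812 -0.255]
x [ 0.817  0.107 -0.566] y [-0.562 -0.074 -0.824] z [-0.13   0.991 -0.001] yaw 7.47 tilt 34.5
top blob px [331. 177.] area 36 tray xy mm [  0. -70.] z 0.02
top blob px [342. 178.] area 45 tray xy mm [ -7. -95.] z 0.018
scene blob px [277. 182.] area 13 tray xy mm [-48.  12.] z 0.141
scene blob px [287. 188.] area 23 tray xy mm [-94.   2.] z 0.096
scene blob px [272. 190.] area 15 tray xy mm [-31.  12.] z 0.127
scene blob px [272. 206.] area 89 tray xy mm [-46.  -6.] z 0.069
scene blob px [234. 221.] area 115 tray xy mm [  3. -87.] z 0.017
```

Request:
drive_tool([
  [[0,0,0],[0,0,0],1],
  [[0,0,0],[0,0,0],1],
  [[0,0,0],[0,0,0],1],
])

```text
time: 18.45
tool_pos: [0.531, -0.0377, 0.1153]
tool_rot: [-0.66, 0.688, -0.165, -0.253]
contact_force: [0.5, -0.3, -2.5]
gripper_width: 0.153
```

Run:
```python
from h import *
from plant import manip
s=manip.state()
f=look(manip,'scene')
```

```text
scene blob px [277. 182.] area 13 tray xy mm [-48.  12.] z 0.141
scene blob px [287. 188.] area 22 tray xy mm [-93.   3.] z 0.095
scene blob px [272. 191.] area 16 tray xy mm [-33.  11.] z 0.126
scene blob px [234. 221.] area 117 tray xy mm [  3. -87.] z 0.016
scene blob px [256. 239.] area 126 tray xy mm [18.  1.] z 0.017
```

The middle pair dropped into the centre bay, at about (18, 1) mm in tray coordinates. The rear block is still in the shaker. Next is the left bay.

Request:
drive_tool([
  [[0,0,0],[0,0,-0.5],1],
  [[0,0,0],[0,0,-0.9],1],
  [[0,0,0],[0,0,-0.9],1],
  [[0,0,0],[0,0,-0.9],1],
  [[0,0,0.2],[0,0,-0.6],1],
  [[0,0,0.5],[0,0,0],1],
  [[0,0,0.9],[0,0,0],1],
  [[0,0,0.9],[0,0,0],1],
  [[0,0,0.5],[0,0,0],1],
  [[0,0,0.3],[0,0,0],1],
  [[0,0,0],[0,0,0.5],1],
  [[0,0,0],[0,0,0.9],1],
])

```text
time: 19.7
tool_pos: [0.52, 0.0443, 0.1159]
tool_rot: [-0.682, 0.701, -0.093, -0.184]
contact_force: [0.9, 0.7, -2.5]
gripper_width: 0.153
```

Request:
drive_tool([
  [[0,0,0],[0,0,0.9],1],
  [[0,0,0],[0,0,0.9],1],
  [[0,0,0],[0,0,0.6],1],
  [[0,0,0],[0,0,0.4],1],
  [[0,0,0],[0,0,0.2],1],
  [[0,0,0],[0,0,0.2],1],
  [[0,0,0],[0,0,0.1],1],
  [[0,0,0],[0,0,0],1],
])

```text
time: 20.5
tool_pos: [0.5202, 0.0441, 0.1152]
tool_rot: [-0.649, 0.681, -0.192, -0.279]
contact_force: [-0.6, -0.8, -1.1]
gripper_width: 0.153
```

Run:
```python
from h import *
from plant import manip
s=manip.state();say(s);go(s,[.5283,.0455,.114],target(7.5,42))
look(manip,'top');f=look(manip,'scene')
```

```text
t 20.5 pos [0.5202 0.0441 0.1152] w 0.153 F [-0.6 -0.8 -1.1] j [-0.01   0.374  1.553 -0.094  1.889 -0.139]
x [ 0.771  0.101 -0.629] y [-0.624 -0.083 -0.777] z [-0.13   0.991 -0.001] yaw 7.46 tilt 39.0
shift u [ 0.28 -0.17  0.01] turn u [ 0.   -0.01  0.6 ]
top blob px [308. 176.] area 36 tray xy mm [ 12. -13.] z 0.019
top blob px [298. 177.] area 35 tray xy mm [13. 12.] z 0.021
top blob px [332. 176.] area 22 tray xy mm [  2. -71.] z 0.02
top blob px [343. 178.] area 27 tray xy mm [ -7. -97.] z 0.019
scene blob px [308. 197.] area 14 tray xy mm [-48.  94.] z 0.139
scene blob px [316. 201.] area 26 tray xy mm [-94.  86.] z 0.098
scene blob px [303. 206.] area 13 tray xy mm [-30.  94.] z 0.126
scene blob px [230. 218.] area 43 tray xy mm [ -0. -96.] z 0.017
scene blob px [237. 225.] area 53 tray xy mm [  8. -69.] z 0.017
scene blob px [256. 240.] area 122 tray xy mm [19.  5.] z 0.017
```

Request:
drive_tool([
  [[0.1,-0.08,0],[0,0,0],1],
  [[0.1,-0.08,0],[0,0,0],1],
  [[0.1,-0.08,0],[0,0,0],1],
  [[0,0,0],[0,0,0.1],1],
  [[0,0,0],[0,0,0.1],1],
  [[0,0,0],[0,0,0.1],1],
  [[0,0,0],[0,0,0.1],1],
  [[0,0,0],[0,0,0.1],1],
  [[0,0,0],[0,0,0.1],1],
  [[0,0,0],[0,0,0],1],
  [[0,0,0],[0,0,0],1],
  [[0,0,0],[0,0,0],1],
])

```text
time: 21.8
tool_pos: [0.5297, 0.0454, 0.1152]
tool_rot: [-0.642, 0.675, -0.21, -0.296]
contact_force: [0.2, -0.2, -1.7]
gripper_width: 0.15
```

Run:
```python
from h import *
from plant import manip
s=manip.state();say(s)
f=look(manip,'scene')
```

```text
t 21.8 pos [0.5297 0.0454 0.1152] w 0.15 F [ 0.2 -0.2 -1.7] j [-0.006  0.428  1.501 -0.098  1.94  -0.137]
x [ 0.737  0.096 -0.669] y [-0.663 -0.088 -0.743] z [-0.13   0.991 -0.001] yaw 7.46 tilt 42.0
scene blob px [305. 200.] area 16 tray xy mm [-38.  94.] z 0.136
scene blob px [300. 208.] area 10 tray xy mm [-19.  94.] z 0.128
scene blob px [231. 218.] area 44 tray xy mm [ -1. -95.] z 0.018
scene blob px [237. 224.] area 41 tray xy mm [  7. -69.] z 0.018
scene blob px [256. 240.] area 121 tray xy mm [19.  4.] z 0.017
scene blob px [283. 258.] area 64 tray xy mm [27. 86.] z 0.017
```

All five blocks are out, and the last is in the left bay at about (27, 86) mm. I'll level the shaker and carry it back to its original spot.

Request:
drive_tool([
  [[0,0,0],[0,0,-0.5],1],
  [[0,0,0],[0,0,-1],1],
  [[0,0,0],[0,0,-1],1],
  [[0,0,0],[0,0,-1],1],
  [[0,0,0],[0,0,-1],1],
  [[0,0,0],[0,0,-1],1],
  [[0,0,0],[0,0,-1],1],
  [[0,0,0],[0,0,-1],1],
  [[0,0,0],[0,0,-1],1],
  [[0,-0.5,0],[0,0,0],1],
  [[0,-0.5,0],[0,0,0],1],
  [[0,0,0],[0,0,0],1],
])

```text
time: 23.05
tool_pos: [0.5321, 0.0452, 0.1441]
tool_rot: [-0.705, 0.706, 0.051, -0.041]
contact_force: [0.9, 0.2, -1.3]
gripper_width: 0.148
```

Run:
```python
from h import *
from plant import manip
s=manip.state();say(s);go(s,[.514,.275,.14],target(7.5,-.5))
```

```text
t 23.05 pos [0.5321 0.0452 0.1441] w 0.148 F [ 0.9  0.2 -1.3] j [-5.500e-02 -1.040e-01  1.916e+00  1.000e-03  1.316e+00 -1.860e-01]
x [0.991 0.13  0.014] y [ 0.014  0.    -1.   ] z [-0.13   0.991 -0.002] yaw 7.49 tilt -0.79
shift u [0.48 0.15 9.21] turn u [ 0.02 -0.    0.06]
```

Request:
drive_tool([
  [[0,0,0.3],[0,0,0],1],
  [[0.1,0,0.7],[0,0,0],1],
  [[0.1,0,1],[0,0,0],1],
  [[0.1,0,1],[0,0,0],1],
  [[0.1,0,1],[0,0,0],1],
  [[0,0,1],[0,0,0],1],
  [[0,0,1],[0,0,0],1],
  [[0,0,1],[0,0,0],1],
  [[0,0,1],[0,0,0],1],
  [[0,0,0.8],[0,0,0],1],
  [[0,0,0.4],[0,0,0],1],
  [[0,0,0],[0,0,0],1],
])

```text
time: 24.25
tool_pos: [0.5091, 0.2759, 0.1396]
tool_rot: [-0.705, 0.706, 0.05, -0.044]
contact_force: [-0.6, -0.9, -1.6]
gripper_width: 0.151
```

Request:
drive_tool([
  [[0,0.4,0],[0,0,0],1],
  [[0,0.8,0],[0,0,0],1],
  [[0,0.7,0],[0,0,0],1],
  [[0,0.4,0],[0,0,0],1],
  [[0,0.2,0],[0,0,0],1],
  [[0,0,0],[0,0,0],1],
  [[0,0,0],[0,0,0],1],
  [[0,0,0],[0,0,0],1],
])

```text
time: 25.05
tool_pos: [0.5108, 0.275, 0.0788]
tool_rot: [0.706, -0.705, -0.05, 0.042]
contact_force: [-0.7, 0.1, -1.3]
gripper_width: 0.149
```

Run:
```python
from h import *
from plant import manip
s=manip.state();say(s)
f=manip.grab_frame('scene');P=cloud(f);m=(f['range_z']>0)&(abs(P[...,0]-.515)<.06)&(abs(P[...,1]-.275)<.05)&(P[...,2]<.05)&(f['img'].max(-1)<45)
print('dark lowest z',np.percentile(P[m][:,2],[1,5,10]))
```

```text
t 25.05 pos [0.5108 0.275  0.0788] w 0.149 F [-0.7  0.1 -1.3] j [ 0.367  0.084  1.848 -0.003  1.2    0.237]
x [0.991 0.13  0.011] y [ 0.011  0.001 -1.   ] z [-0.13   0.991 -0.   ] yaw 7.48 tilt -0.61
dark lowest z [0.01475729 0.01841269 0.02064887]
```

Request:
drive_tool([
  [[0,0.2,0],[0,0,0],1],
  [[0,0.2,0],[0,0,0],1],
  [[0,0.1,0],[0,0,0],1],
  [[0,0,0],[0,0,0],1],
  [[0,0,0],[0,0,0],1],
])

```text
time: 25.6
tool_pos: [0.5101, 0.2748, 0.0649]
tool_rot: [-0.706, 0.706, 0.049, -0.043]
contact_force: [-0.1, -0.2, 0.0]
gripper_width: 0.149
```

Request:
drive_tool([
  [[0,0.04,0],[0,0,0],1],
  [[0,0,0],[0,0,0],1],
])

```text
time: 25.8
tool_pos: [0.5102, 0.2748, 0.0649]
tool_rot: [-0.706, 0.706, 0.049, -0.043]
contact_force: [-2.5, -1.5, 5.7]
gripper_width: 0.156
```

Contact shows as 5.7 N upward. I'll open gradually, then retreat straight up.

Request:
drive_tool([
  [[0,0,0],[0,0,0],0.5],
  [[0,0,0],[0,0,0],0],
  [[0,0,0],[0,0,0],-0.5],
  [[0,0,0],[0,0,0],-1],
  [[0,0,0],[0,0,0],-1],
  [[0,0,0],[0,0,0],-1],
  [[0,-0.3,0],[0,0,0],-1],
  [[0,-0.7,0],[0,0,0],-1],
  [[0,-1,0],[0,0,0],-1],
  [[0,-1,0],[0,0,0],-1],
  [[0,-1,0],[0,0,0],-1],
  [[0,-1,0],[0,0,0],-1],
])

```text
time: 27.0
tool_pos: [0.509, 0.2747, 0.1908]
tool_rot: [0.706, -0.706, -0.05, 0.043]
contact_force: [0.9, -0.8, 0.3]
gripper_width: 0.997
```

Request:
drive_tool([
  [[0,-1,0],[0,0,0],-1],
  [[0,-1,0],[0,0,0],-1],
  [[0,0,0],[0,0,0],-1],
])

```text
time: 27.3
tool_pos: [0.5107, 0.2755, 0.2448]
tool_rot: [0.707, -0.705, -0.052, 0.04]
contact_force: [-0.0, 0.4, 1.5]
gripper_width: 0.999
```

Run:
```python
from h import *
from plant import manip
s=manip.state();say(s)
look(manip,'top');f=look(manip,'scene')
P=cloud(f);m=(f['range_z']>0)&(abs(P[...,0]-.51)<.06)&(abs(P[...,1]-.275)<.05)&(P[...,2]>.075)&(P[...,2]<.1)
print(rect(P[m][:,:2]),np.percentile(P[m][:,2],98))
cv2.imwrite('pics/s7.png',cv2.resize(f['img'][120:330,150:450],None,fx=2.6,fy=2.6))
```

```text
t 27.3 pos [0.5107 0.2755 0.2448] w 0.999 F [-0.   0.4  1.5] j [ 0.368 -0.072  1.714 -0.003  1.482  0.237]
x [0.991 0.13  0.018] y [ 0.017  0.004 -1.   ] z [-0.13   0.991  0.002] yaw 7.49 tilt -1.0
top blob px [308. 176.] area 36 tray xy mm [ 11. -13.] z 0.019
top blob px [269. 178.] area 35 tray xy mm [18. 85.] z 0.019
top blob px [298. 177.] area 35 tray xy mm [13. 12.] z 0.021
top blob px [331. 177.] area 36 tray xy mm [  1. -70.] z 0.019
top blob px [342. 178.] area 45 tray xy mm [ -7. -95.] z 0.018
scene blob px [234. 221.] area 116 tray xy mm [  2. -86.] z 0.017
scene blob px [256. 240.] area 121 tray xy mm [19.  5.] z 0.017
scene blob px [283. 258.] area 66 tray xy mm [26. 86.] z 0.017
(array([511.4, 274.2]), array([17.8, 59.8]), 9.2) 0.09131756588721279
```

View pics/s7.png

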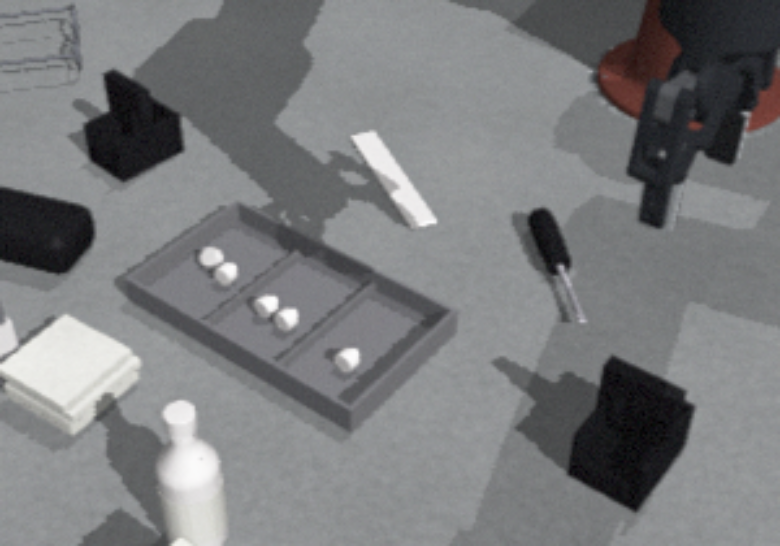

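The picture shows blocks 2/2/1 in the right, centre and left bays. The shaker stands upright and empty at about (632,432), the empty shaker is undisturbed at about (133,125), and the arm is clear. I'll hand in.

```bash
python3 -c "
from plant import manip
print(manip.job_done())"
```

```text
the job is handed in; nothing more can be done
None
```

I shook the five blocks out two, two and one over the right, centre and left bays. I then stood the shaker upright on the bench at its original spot, to the left of the tray, let go and handed the job in at about 27 s of the 69 s allowed.

- **Last checks:** the top and scene views agree that all five blocks lie inside the tray, about two block widths or more from the end walls. No bay is empty. The top of the shaker's handle measures 91 mm above the bench, so it stands level. The arm was clear at 0.24 m, and the empty shaker looked untouched.
- **What differed from the description:**
  - **Release angles:** the blocks let go 3 to 5 degrees later than stated, at about 25, 34 and 40 to 42 degrees. I therefore tipped in small steps and checked after each one.
  - **Grip height:** I gripped the handle about 5 mm higher than planned. The grip held throughout.
- **Measurement spread:** the cameras disagreed by up to about 3 mm in position, and by up to 9 mm for the block in the left bay. That does not affect the result.

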